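# Nip a specimen pot in the pot clamp with the inner of two concentric knobs

## Task

Stand the white specimen pot upright in the open pot clamp, between the jaw and the V-block. Then turn the small inner knob clockwise until the jaw has pushed the pot fully home in the V and holds it gently but surely: stop as soon as you feel it grip, as more than about 20 N of jaw force crushes the pot. The big outer ring holds a colleague's setting and must stay as it is; leave the two sample tubes alone, and let go of everything at the end.

Things in the scene. Friction and masses are not known exactly. Their poses are not given: they have to be found in the camera images.
- clamp: Pot clamp, fixed to the bench: a grey base plate 120 (x) by 225 (y) by 10 mm thick, with a white housing 92 by 98 mm, its top 50 mm above the bench. Origin on the underside; the plate runs from y = -140 to +85 mm of its own frame. The upright axis of both knobs is at (0, -85 mm) of this frame; the jaw, the pot's place and the V-block lie along its +y axis, at x = 0. It stands turned by up to 0.35 rad.
- ring_mark (a point): On the rim of the black outer ring (64 mm across, 51 to 63 mm above the bench), at the outer end of its orange line, 30 mm from the knob axis. The ring turns lightly (about 0.025 N m), even by rubbing. It must not be turned: this point may not move by more than 2.5 mm (5 degrees).
- knob_grip (a point): Point on the axis of the round metal inner knob, 86 mm above the bench. The knob is a fluted upright cylinder 24 mm across, from 64 to 97 mm above the bench, red line on top; its foot is 1 mm above the ring's top. Its axis is upright.
- knob (a joint): Turn of the inner knob in rad: 0 at the start (its stop), growing clockwise from above to 1.4. Moves the jaw about 20 mm per rad. Friction about 0.16 N m while moving (little shows at a pause); each N of jaw force adds 0.020 N m. Once the pot is seated the force grows roughly 4 N per 0.015 rad; when let go, friction holds up to about 8 N, any more springs back. 5 to 10 N is a good grip.
- jaw_face (a point): Centre of the rubber face of the jaw, 34 mm above the bench; face 36 mm wide, jaw from 16 to 52 mm above the bench. It moves along the clamp's +y; its rubber mount gives slightly.
- jaw: The jaw: an aluminium plate with a rubber face. Origin in the plane of its face, at its lower edge; axes as the clamp's.
- vblock: V-block on the base plate, set differently each time: a dark block carrying two aluminium cheeks at 45 degrees, 10 to 48 mm above the bench, that open to -y (to the jaw). Their stem is locked up to 4 mm to either side (along y) of its middle setting, and this is not measured. Origin 10 mm above the bench, on a fully seated pot's axis if the stem were at its middle. Axes as the clamp's.
- seat (a point): Nominal place of the pot's centre when fully home in the V: 51.5 mm above the bench, 30 mm short (-y) of the V's inner corner with the cheeks at their middle setting; the true place lies within 4 mm of it along the clamp's y. With the jaw open and the pot home, 9 to 20 mm are left between pot and jaw face.
- pot_mid (a point): Centre of the white specimen pot, half-way up. Upright, 83 mm tall, body 42.4 mm across up to 67 mm, closed ribbed lid 48.4 mm across from 68 to 82 mm above its foot; about 30 g. In the clamp it stands on the base plate, 10 mm above the bench.
- pot: The same pot; origin at the centre of its foot, z up.
- tube_a_mid (a point): A standing sample tube with a blue cap, 30 mm across and about 100 mm tall: a bystander; point 50 mm above its foot.
- tube_b_mid (a point): Another such sample tube, likewise a bystander.
Not all that is in view belongs to the job. What is shaped like the pot but purple or red is not meant.

How it is judged:
By the outcome, as a careful person would: the job done as asked, in the order asked, and still so for the second after the job is handed in, with the robot touching nothing.
It also fails if it takes over 64 s, if anything falls off the work surface, if the arm or the gripper's body presses on something with over 40 N, if the wrist force passes 120 N, or if a joint passes its speed limit or range.

## Robot

A 6-joint arm with a two-finger parallel gripper is mounted at the origin on a cart in front of the work surface, level with it; the furniture and walls round the work are solid. World frame = base frame: x ahead of the robot, y to its left, z up, the work surface at z = 0. Lengths are in m, angles in rad, forces in N, time in s.
With the tool pointing down it reaches from about 0.375 to 0.975 m from the base axis. Payload 3.8 kg.
Tool frame: the origin (TCP) lies on the centre line of the jaws, within the pads' length; the fingertips stand 14 mm ahead of it and the grasp point (between the pads) lies 5 mm behind it; z points along the fingers, y is the line along which they close (so a half turn about z gives the same grasp; the last joint's range is limited). The gripper opens to 85 mm and grips with 20 to 120 N. Pads are 22 mm wide; open, the fingers measure 114 mm over their backs; the gripper's body (76 mm by 85 mm) begins 54 mm behind the grasp point. The pads swing forward as they close: fully open they stand 13 mm farther back than shut.
Start: joints at [-1.358, 0.264, 1.604, -0, 1.274, -0.037], TCP at [0.167, -0.654, 0.245] pointing down, gripper open.
Joint ranges: [-2.63, 2.63], [-0.94, 2.18], [0.31, 2.57], [-1.31, 4.45], [0, 2.66], [-2.55, 2.55]. Speed limits (rad/s): [2.57, 2.57, 3.14, 3.14, 3.14, 3.14].

## Interface

Orientations are given as a rotation vector (axis times angle).
In Python, from workcell import bot, eyes, spot_in gives the robot as it stands.
- The arm moves only by the tool carry_out, never from a script. Its argument "series" is text: rows parted by semicolons, each of 4 numbers parted by spaces: the shift along the world's x, y, z in m, then the turn about the world's z in degrees. In form: tx ty tz roll; .... A call has 1 to 20 rows; each row shifts and turns the commanded pose from where the row before left it; what a row does not reach is not made up. A row lasts 1/8 s, in which the tool goes at most 62.5 mm and 10.7 degrees, less where a joint would pass 70% of its speed; a pose out of reach is approached as far as the arm can. A call is refused whole if a number of a shift passes 0.0625 or a number of a turn 10.7, either way. A call with a gripper value outside its range is refused whole. "jaw" is the gripper command: -1 is shut, 1 is fully open, values between are in proportion, set as the call begins (left out, the last holds). The fingers move at their own pace and stop on an object; "grip_force" is the grip in N (left out, the last holds). Time passes only in rows, so rows that do not move let the fingers close. It gives the time, the measured TCP pose, the force, the opening and the grip force at its end, in the units of the state.
- bot.read_state(): the state, without advancing time (a new reading comes with each control period).
- eyes.read_camera(name): name is "scene" or "top"; returns (picture, depth): 400x640x3 uint8, blue, green, red; 400x640 float32, m along the optical axis (not along the pixel's ray), 0 where there is no reading.
- eyes.get_calibration(name): a dict with "K" (3x3 intrinsics, pixels), "position" and "rotation" of the camera in the world. Camera axes: x right, y down, z forward; pixel columns grow to the right and rows downward; lengths in m; the calibration is good to about 2 mm. A picture is of the moment at which its call begins. get_calibration takes no time and is no camera call.
- bot.finish_job(): hands the job in; it is judged then, once.
Trained networks look in the newest picture that a camera, given by its name, has taken for a name from the list of things; names that differ only in an ending like _2 or _b are one class to them, and where a whole thing is asked for, a point or a joint stands for the part that bears it (a point fixed in the world has none). Each returns a list of dicts, best first, with "score" (0 to 1); they miss things now and then, are a little off and sometimes report something else, mostly with a low value. They report only what shows in the picture. A call takes as long as a camera call. They do not tell look-alikes from the thing itself.
- spot_in(camera, target): "rect" ([centre column, centre row, width, height] in pixels, round what is visible of it).
The state is a dict: "time": time; "q": joint angles; "joint_vel": joint speeds; "joint_torque": joint torques, N m; "tool_pos": TCP position; "tcp_rot": TCP orientation; "wrist_force": force on the tool from outside, world axes, zero at the start; "torque": the same for the moment, N m; "width": opening from 0.0 (shut) to 1.0 (fully open); "grip_force": force on a finger pad.
Only numpy, scipy, OpenCV 4.12 (cv2) and the standard library are available. Lean on these libraries where they do the work, as an engineer would, in place of code of your own. Each camera call takes 0.05 s, during which the arm holds its last target. There are 200 camera calls.

## Working session

There is one attempt and no reset: what is moved stays moved. The work goes in short steps, Python scripts to look and compute and a tool call to move; the robot and the scene stay as the last step left them, time stands still between calls to the robot, and variables do not carry over. Pictures are saved under pics/ and viewed, at most 10 in all, crops included, and the job is handed in when it is done.

Besides the shell and the picture viewer there is one more tool, called after ">>>" by a JSON object that holds its "api" and its "payload", one argument or row to a line. carry_out: Moves the arm, as the interface text tells. Its arguments: {"type":"object","properties":{"series":{"type":"string"},"jaw":{"type":"number"},"grip_force":{"type":"number"}},"required":["series"]}

```bash
mkdir -p pics; ls; cat > h.py <<'E'
import numpy as np, cv2
from workcell import bot, eyes, spot_in
def cal(n):
    c=eyes.get_calibration(n); return np.array(c["K"]),np.array(c["position"]),np.array(c["rotation"])
def cloud(n,depth):
    K,p,R=cal(n); v,u=np.mgrid[0:depth.shape[0],0:depth.shape[1]]
    P=np.stack([(u-K[0,2])/K[0,0]*depth,(v-K[1,2])/K[1,1]*depth,depth],-1)
    return P@R.T+p
def ray_z(n,u,v,z):
    K,p,R=cal(n); d=R@np.array([(u-K[0,2])/K[0,0],(v-K[1,2])/K[1,1],1.])
    return p+d*(z-p[2])/d[2]
E
python3 - <<'E'
from h import *
for n in ("scene","top"):
    im,d=eyes.read_camera(n); cv2.imwrite(f"pics/{n}0.png",im); np.savez(f"{n}0.npz",im=im,d=d)
    K,p,R=cal(n); print(n,K.tolist(),p,R.tolist())
    for t in ("pot","clamp","knob","ring_mark","jaw","vblock","tube_a_mid"):
        print(t,[(np.round(r["rect"]).tolist(),round(r["score"],2)) for r in spot_in(n,t)])
print(bot.read_state())
E
```

```text
pics
scene [[518.2590990739005, 0.0, 316.86671851773025], [0.0, 518.2590990739005, 198.5685381849298], [0.0, 0.0, 1.0]] [-0.09807971  0.9695582   1.05241495] [-0.712867957033273, 2.543921723575061, -1.1865740378976044]
pot [([276.0, 284.0, 22.0, 32.0], 0.82), ([272.0, 314.0, 22.0, 39.0], 0.73), ([313.0, 260.0, 22.0, 34.0], 0.73)]
clamp [([303.0, 214.0, 77.0, 60.0], 0.95), ([300.0, 211.0, 13.0, 15.0], 0.4)]
knob [([315.0, 193.0, 22.0, 18.0], 0.49), ([361.0, 147.0, 14.0, 26.0], 0.3), ([287.0, 225.0, 20.0, 15.0], 0.25)]
ring_mark [([315.0, 193.0, 24.0, 17.0], 0.7), ([279.0, 283.0, 19.0, 33.0], 0.3)]
jaw [([315.0, 191.0, 26.0, 16.0], 0.41)]
vblock [([286.0, 225.0, 22.0, 24.0], 0.6)]
tube_a_mid [([278.0, 285.0, 18.0, 36.0], 0.74), ([393.0, 158.0, 12.0, 33.0], 0.53)]
top [[392.233736846172, 0.0, 315.04680732336874], [0.0, 392.233736846172, 202.7579952613932], [0.0, 0.0, 1.0]] [0.40265249 0.01391769 1.22215616] [-2.182219242364768, 2.1559470640739034, -0.09494743139862782]
pot [([202.0, 235.0, 25.0, 19.0], 0.8), ([229.0, 223.0, 21.0, 14.0], 0.53), ([267.0, 231.0, 17.0, 17.0], 0.49)]
clamp [
[... 252 characters left out ...]
]
{'time': 0.8, 'q': array([-1.35791620e+00,  2.63856351e-01,  1.60398134e+00,  2.24251282e-05,
        1.27369410e+00, -3.69074776e-02]), 'joint_vel': array([-1.86645193e-03, -6.71664550e-04, -1.04255524e-03, -1.23912069e-03,
        2.68636455e-05, -2.67430645e-04]), 'joint_torque': array([-9.43840714e-04, -5.14982164e+01, -3.67697024e+01, -2.34086119e-04,
        5.94991252e-04,  8.36049395e-06]), 'tool_pos': array([ 0.16686045, -0.6540579 ,  0.24531926]), 'tcp_rot': array([3.11706548e+00, 3.91328647e-01, 4.19519503e-05]), 'wrist_force': array([ 0.29409788, -0.43200932,  0.15416812]), 'torque': array([ 0.0132109 ,  0.00881686, -0.0232164 ]), 'grip_force': 0.0, 'width': 0.9994748933553943}
```

```bash
sed -i 's/np.array(c\["rotation"\])/cv2.Rodrigues(np.array(c["rotation"],float))[0]/' h.py
python3 - <<'E'
from h import *
T=np.load("top0.npz");S=np.load("scene0.npz")
a=cv2.resize(T["im"][140:280,170:470],None,fx=2.66,fy=2.66,interpolation=cv2.INTER_CUBIC)[:, :798]
cv2.imwrite("pics/topc.png",a)
b=cv2.resize(S["im"][130:350,230:430],None,fx=2.7,fy=2.7,interpolation=cv2.INTER_CUBIC)
cv2.imwrite("pics/scenec.png",b)
C=cloud("top",T["d"])
for u,v in [(202,235),(229,223),(267,231),(346,184),(322,186),(302,182),(444,230)]: print(u,v,C[v,u])
C=cloud("scene",S["d"])
for u,v in [(276,284),(272,314),(313,260),(315,190)]: print(u,v,C[v,u])
E
```

```text
202 235 [0.41336343 0.34952273 0.08436164]
229 223 [0.44919095 0.27309373 0.08104609]
267 231 [0.42724443 0.1613758  0.08404285]
346 184 [ 0.5655439  -0.06585109  0.09609535]
322 186 [0.5650573  0.00316132 0.051761  ]
302 182 [0.58268325 0.06530953 0.01029308]
444 230 [ 0.43598626 -0.34573735  0.0983945 ]
276 284 [0.44983122 0.30355079 0.06718785]
272 314 [0.40183715 0.38719181 0.07293855]
313 260 [0.40937131 0.19447774 0.07649739]
315 190 [ 0.55832588 -0.05486984  0.07447734]
```

View pics/topc.png

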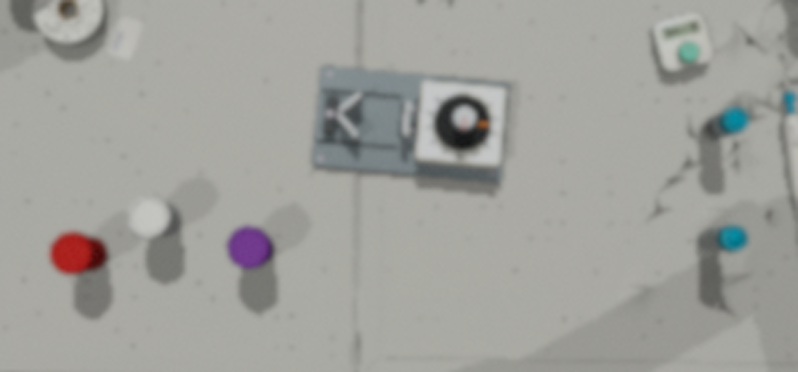

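View pics/scenec.png

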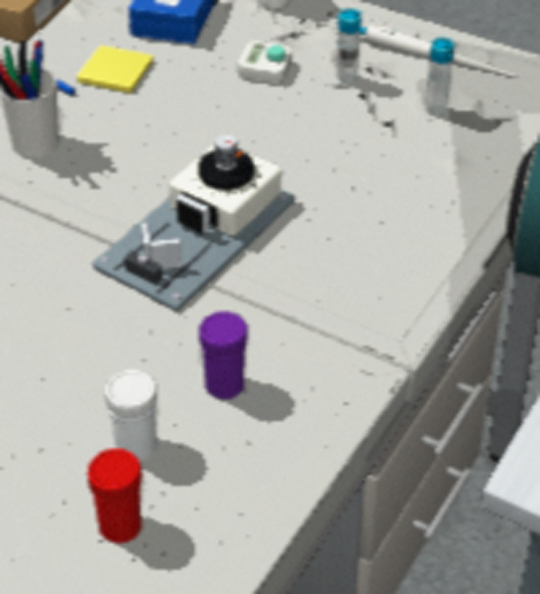

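The top view shows the upright white pot at about (227,222), with its look-alikes: purple at (264,233), red at (198,235). A white mug/roll sits at (196,147). Tubes are at (446,185) and (445,229). The clamp is at (325,187) with knob at (345,184), and +y points left in the picture. I choose the white pot at (227,222), and check it close up while measuring.

```bash
cat >> h.py <<'E'
def proj(n,P):
    K,p,R=cal(n); return cv2.projectPoints(np.asarray(P,float).reshape(-1,3),cv2.Rodrigues(R.T)[0],-R.T@p,K,None)[0][:,0]
def ortho(n,im,z,x0,x1,y0,y1,s=2000):
    "image at height z: columns = -y from y1, rows = -x from x1, s px/m"
    w,h=int((y1-y0)*s),int((x1-x0)*s)
    W=np.array([[x1,y1,z],[x1,y0,z],[x0,y0,z],[x0,y1,z]])
    H=cv2.getPerspectiveTransform(np.float32([[0,0],[w,0],[w,h],[0,h]]),np.float32(proj(n,W)))
    return cv2.warpPerspective(im,H,(w,h),flags=cv2.INTER_CUBIC|cv2.WARP_INVERSE_MAP)
E
python3 - <<'E'
from h import *
ims={}
for n in ("top","scene"):
    L=[eyes.read_camera(n) for _ in range(6)]
    im=np.mean([l[0].astype(float) for l in L],0); D=np.array([l[1] for l in L]); D[D==0]=np.nan
    ims[n]=im.astype(np.uint8); d=np.nan_to_num(np.nanmedian(D,0)); np.savez(f"{n}1.npz",im=ims[n],d=d)
    C=cloud(n,d)
    hsv=cv2.cvtColor(ims[n],cv2.COLOR_BGR2HSV)
    # pot lid top
    near=np.hypot(C[...,0]-.445,C[...,1]-.28)<.05
    m=near&(C[...,2]>.072)&(hsv[...,1]<80)
    P=C[m]; print(n,"pot lid pts",m.sum(),P.mean(0),(P.min(0)+P.max(0))/2,np.ptp(P,0))
    if n=="top":
        m2=near&(hsv[...,2]>190)&(C[...,2]>.05); v,u=np.nonzero(m2); print("pixel centroid ray",ray_z(n,u.mean(),v.mean(),.082),m2.sum())
    k=(np.hypot(C[...,0]-.565,C[...,1]+.066)<.03)&(C[...,2]>.085)
    v,u=np.nonzero(k); print("knob",k.sum(),C[k].mean(0),ray_z(n,u.mean(),v.mean(),.097))
    r=(np.hypot(C[...,0]-.565,C[...,1]+.066)<.05)&(C[...,2]>.056)
    v,u=np.nonzero(r); print("ring",r.sum(),C[r].mean(0))
C=cloud("top",np.load("top1.npz")["d"])
box=(abs(C[...,0]-.57)<.09)&(C[...,1]>-.15)&(C[...,1]<.13)
for nm,lo,hi in (("housing",.042,.058),("plate",.006,.1)):
    m=box&(C[...,2]>lo)&(C[...,2]<hi)
    if nm=="housing": m&=C[...,1]<-.005
    P=C[m]; print(nm,m.sum(),np.median(P[:,2]),cv2.minAreaRect(np.float32(P[:,:2])))
    
im=ims["top"]
a=ortho("top",im,.05,.49,.65,-.14,.12,3000)
h=cv2.resize(ortho("top",im,.05,.49,.65,-.14,.12,3000),(780,480))
cv2.imwrite("pics/ort50.png",h[:, :])
b=ortho("top",im,.082,.40,.50,.22,.33,3000)
cv2.imwrite("pics/potc.png",b)
E
```

```text
top pot lid pts 217 [0.45563884 0.28115812 0.08193911] [0.4552319  0.28204599 0.07999645] [0.04710007 0.04652344 0.01372485]
pixel centroid ray [0.45454043 0.28318107 0.082     ] 85
knob 61 [ 0.56599476 -0.06170663  0.09626718] [ 0.56589239 -0.0616601   0.097     ]
ring 373 [ 0.56555313 -0.06118335  0.06864615]
scene pot lid pts 264 [0.45422609 0.28748722 0.08213681] [0.45529351 0.28565404 0.07962227] [0.04526757 0.04515787 0.01419703]
knob 57 [ 0.56675508 -0.055764    0.09521335] [ 0.56550553 -0.05383996  0.097     ]
ring 299 [ 0.56407677 -0.05243187  0.071137  ]
housing 623 0.049820737707354734 ((0.5670061707496643, -0.059744566679000854), (0.10049363970756531, 0.09163755178451538), 85.50150299072266)
plate 2743 0.011508293299207883 ((0.5714733004570007, -0.004745058715343475), (0.22488167881965637, 0.12016505748033524), 85.49928283691406)
```

View pics/ort50.png

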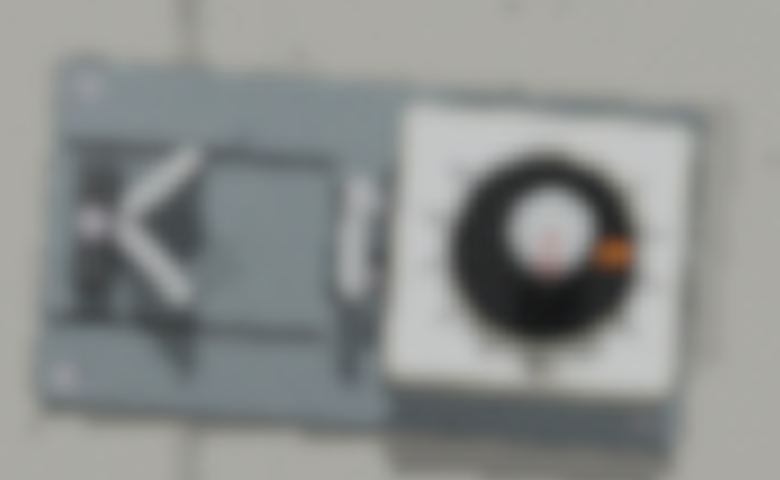

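View pics/potc.png

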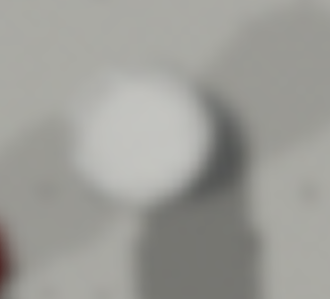

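The crop shows a plain white ribbed lid, about 46 mm across, at (0.4545, 0.2825), so this is the right pot. The clamp is turned −4.5°, with the knob near (0.566, −0.062). The V's inner corner is near (0.576, 0.073) and the jaw face near y = 0.0075, leaving a gap of about 14 mm.

>>> {"api": "carry_out", "payload": {
  "series": "0.0354 0.0375 0 5; 0.0354 0.0375 0 5; 0.0354 0.0375 0 5; 0.0354 0.0375 0 5; 0.0354 0.0375 0 5; 0.0354 0.0375 0 5; 0.0354 0.0375 0 5; 0.0354 0.0375 0 5; 0 0.053 0 2.6; 0 0.053 0 2.6; 0 0.053 0 2.6; 0 0.053 0 2.6; 0 0.053 0 2.6; 0 0.053 0 2.6; 0 0.053 0 2.6; 0 0.053 0 2.6; 0 0.053 0 2.6; 0 0.053 0 2.6; 0 0.053 0 2.6; 0 0.053 0 2.6",
  "jaw": 1,
  "grip_force": 25
}}

```text
time: 3.9
tool_pos: [0.4499, 0.2838, 0.2456]
tcp_rot: [2.304, 2.135, 0.001]
wrist_force: [1.2, 0.3, 0.5]
width: 0.999
grip_force: 0.0
```

>>> {"api": "carry_out", "payload": {
  "series": "0.0045 -0.0015 -0.03 0; 0 0 -0.045 0; 0 0 -0.045 0; 0 0 -0.035 0; 0 0 -0.0225 0; 0 0 0 0; 0 0 0 0"
}}

```text
time: 4.78
tool_pos: [0.4554, 0.2809, 0.0688]
tcp_rot: [2.306, 2.133, 0.002]
wrist_force: [-0.3, 0.4, -0.1]
width: 1.004
grip_force: 0.0
```

>>> {"api": "carry_out", "payload": {
  "series": "0 0 0 0; 0 0 0 0; 0 0 0 0; 0 0 0 0; 0 0 0 0; 0 0 0 0; 0 0 0 0; 0 0 0 0",
  "jaw": -1,
  "grip_force": 25
}}

```text
time: 5.78
tool_pos: [0.4554, 0.281, 0.0691]
tcp_rot: [2.306, 2.133, 0.003]
wrist_force: [-1.4, -0.7, 5.1]
width: 0.556
grip_force: 25.5
```

>>> {"api": "carry_out", "payload": {
  "series": "0 0 0.02 0; 0 0 0.04 0; 0 0 0.04 0; 0 0 0.02 0; 0 0 0 0; 0 0 0 0"
}}

```text
time: 6.52
tool_pos: [0.4538, 0.28, 0.1865]
tcp_rot: [-2.306, -2.132, 0.003]
wrist_force: [-0.0, 0.5, -0.1]
width: 0.558
grip_force: 25.9
```

```bash
python3 - <<'E'
from h import *
s=bot.read_state(); print(s["tool_pos"],s["width"],s["grip_force"],s["wrist_force"])
im,d=eyes.read_camera("scene"); np.savez("scene2.npz",im=im,d=d)
t,dt=eyes.read_camera("top"); np.savez("top2.npz",im=t,d=dt)
u,v=proj("scene",s["tool_pos"])[0]; u,v=int(u),int(v); print(u,v)
cv2.imwrite("pics/held.png",cv2.resize(im[v-60:v+60,u-70:u+70],None,fx=4,fy=4,interpolation=cv2.INTER_CUBIC))
C=cloud("scene",d); hsv=cv2.cvtColor(im,cv2.COLOR_BGR2HSV)
x,y,z=s["tool_pos"]
m=(np.hypot(C[...,0]-x,C[...,1]-y)<.04)&(C[...,2]<z-.02)&(C[...,2]>.1)&(hsv[...,1]<60)&(hsv[...,2]>90)
P=C[m]; print(m.sum(),P.min(0),P.max(0))
from scipy.optimize import least_squares
for lo,hi,r in ((.12,.18,.0212),):
    Q=P[(P[:,2]>lo)&(P[:,2]<z-.02)]
    f=least_squares(lambda p:np.hypot(Q[:,0]-p[0]-p[2]*(Q[:,2]-.15),Q[:,1]-p[1]-p[3]*(Q[:,2]-.15))-r,[x,y,0,0],loss="soft_l1",f_scale=.002); print(len(Q),f.x,abs(f.fun).mean())
E
```

```text
[0.45381947 0.28001854 0.18653954] 0.557551307634819 25.94391793012619 [-0.00359227  0.54121199 -0.13223544]
277 243
220 [0.43275848 0.27375574 0.11796299] [0.46964659 0.30605868 0.16628385]
213 [ 0.45598902  0.2825443  -0.01534679  0.01599242] 0.0009944139837602737
```

View pics/held.png

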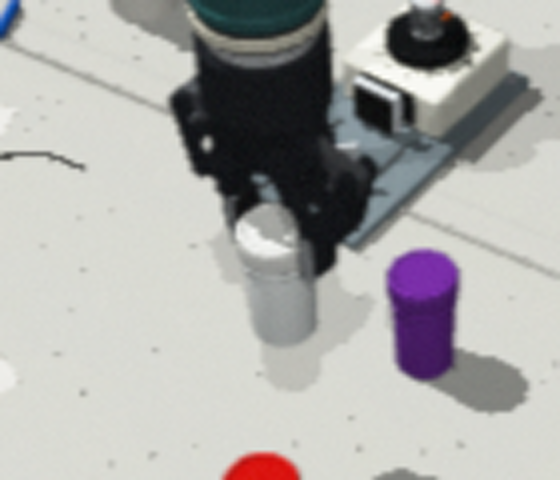

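Held upright and near vertical, gripped on the lid at around (277,243), with about a 2 mm +y offset from the tool. Next I carry it over the clamp.

>>> {"api": "carry_out", "payload": {
  "series": "0.01 -0.022 0 0; 0.02 -0.04 0 0; 0.022 -0.045 0 0; 0.022 -0.045 0 0; 0.022 -0.045 0 0; 0.0165 -0.032 0 0; 0.0079 -0.015 0 0; 0 0 0 0; 0 0 -0.03 0; 0 0 -0.03 0; 0 0 -0.02 0; 0 0 -0.01 0; 0 0 0 0; 0 0 0 0"
}}

```text
time: 8.38
tool_pos: [0.5759, 0.0366, 0.0989]
tcp_rot: [2.306, 2.132, 0.002]
wrist_force: [-0.4, -0.8, -1.1]
width: 0.562
grip_force: 26.0
```

```bash
python3 - <<'E'
from h import *
s=bot.read_state(); print(s["tool_pos"],s["tcp_rot"],s["width"],s["grip_force"],s["wrist_force"])
im,d=eyes.read_camera("scene"); np.savez("scene3.npz",im=im,d=d)
u,v=proj("scene",s["tool_pos"])[0]; u,v=int(u),int(v); print(u,v)
a=cv2.resize(im[v-40:v+60,u-60:u+60],None,fx=5,fy=5,interpolation=cv2.INTER_CUBIC)
cv2.imwrite("pics/over.png",a)
E
```

```text
[0.57591473 0.0366392  0.09893628] [2.30558831 2.13207545 0.00238502] 0.5622902563144293 25.959248542785645 [-0.3890812  -0.78470895 -1.06450723]
292 198
```

View pics/over.png

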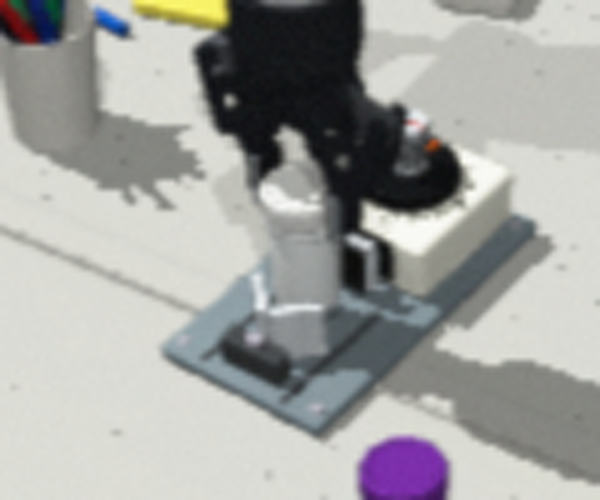

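The pot hangs between the V (at left) and the jaw, its foot clear of both. Lowering it now.

>>> {"api": "carry_out", "payload": {
  "series": "0 0 -0.007 0; 0 0 -0.007 0; 0 0 -0.003 0; 0 0 -0.0015 0; 0 0 0 0; 0 0 0 0"
}}

```text
time: 9.18
tool_pos: [0.5751, 0.0365, 0.0793]
tcp_rot: [2.307, 2.133, 0.0]
wrist_force: [1.1, 0.2, -0.1]
width: 0.557
grip_force: 25.9
```

>>> {"api": "carry_out", "payload": {
  "series": "0 0 -0.001 0; 0 0 -0.0007 0; 0 0 0 0"
}}

```text
time: 9.55
tool_pos: [0.5753, 0.0364, 0.0791]
tcp_rot: [2.306, 2.133, 0.0]
wrist_force: [-3.0, 0.7, 8.9]
width: 0.554
grip_force: 26.6
```

Contact with the plate (8.9 N). Releasing and retreating.

>>> {"api": "carry_out", "payload": {
  "series": "0 0 0.0007 0; 0 0 0 0; 0 0 0 0; 0 0 0 0; 0 0 0 0; 0 0 0.02 0; 0 0 0.04 0; 0 0 0.05 0; 0 0 0.02 0; -0.01 -0.055 0 0; -0.01 -0.055 0 0; -0.01 -0.055 0 0; -0.01 -0.055 0 0; -0.01 -0.055 0 0; 0 0 0 0",
  "jaw": 0.6
}}

```text
time: 11.42
tool_pos: [0.5238, -0.242, 0.2084]
tcp_rot: [2.312, 2.127, -0.001]
wrist_force: [0.5, 0.5, 0.3]
width: 0.797
grip_force: 0.0
```

```bash
cat > look.py <<'E'
from h import *
import sys
tag=sys.argv[1]
L=[eyes.read_camera("top") for _ in range(4)]
im=np.mean([l[0].astype(float) for l in L],0).astype(np.uint8); D=np.array([l[1] for l in L]); D[D==0]=np.nan
d=np.nan_to_num(np.nanmedian(D,0)); C=cloud("top",d)
m=(abs(C[...,0]-.575)<.05)&(abs(C[...,1]-.04)<.05)&(C[...,2]>.084)&(C[...,2]<.105)
v,u=np.nonzero(m); print("lid",m.sum(),C[m].mean(0),ray_z("top",u.mean(),v.mean(),.092))
k=(np.hypot(C[...,0]-.566,C[...,1]+.062)<.025)&(C[...,2]>.088)&(C[...,2]<.105)
v,u=np.nonzero(k); print("knob",k.sum(),C[k].mean(0),ray_z("top",u.mean(),v.mean(),.097))
hsv=cv2.cvtColor(im,cv2.COLOR_BGR2HSV)
o=(np.hypot(C[...,0]-.566,C[...,1]+.062)<.045)&(hsv[...,0]>5)&(hsv[...,0]<20)&(hsv[...,1]>120)
v,u=np.nonzero(o); c=ray_z("top",u.mean(),v.mean(),.063) if o.any() else None; print("mark",o.sum(),c, "ang",np.degrees(np.arctan2(c[1]+.0617,c[0]-.5662)))
s0=cv2.imread("pics/top0.png"); h0=cv2.cvtColor(s0,cv2.COLOR_BGR2HSV); o=(h0[...,0]>5)&(h0[...,0]<20)&(h0[...,1]>120); o[:160]=0;o[200:]=0;o[:,:335]=0;o[:,365:]=0
v,u=np.nonzero(o); c=ray_z("top",u.mean(),v.mean(),.063); print("mark0",o.sum(),c,"ang",np.degrees(np.arctan2(c[1]+.0617,c[0]-.5662)))
si,_=eyes.read_camera("scene")
a=cv2.resize(ortho("top",im,.06,.49,.65,-.14,.12,3000),None,fx=.66,fy=.66); b=cv2.resize(si[155:255,240:370],(390,300),interpolation=cv2.INTER_CUBIC)
out=np.zeros((317+300,515,3),np.uint8); out[:a.shape[0],:a.shape[1]]=a[:, :515]; out[317:,:390]=b
cv2.imwrite(f"pics/{tag}.png",out[:600])
s=bot.read_state(); print(s["time"],s["tool_pos"],s["tcp_rot"],s["width"])
E
python3 look.py placed
```

```text
lid 209 [0.57490465 0.03773022 0.09202333] [0.57489768 0.03772914 0.092     ]
knob 59 [ 0.56625508 -0.06193163  0.09670033] [ 0.56621009 -0.06191074  0.097     ]
mark 8 [ 0.56411791 -0.08348485  0.063     ] ang -95.45947879870636
mark0 9 [ 0.56448922 -0.08311133  0.063     ] ang -94.56825887273575
11.675 [ 0.52509624 -0.23721576  0.20815087] [-2.30466846e+00 -2.13402023e+00 -2.27584639e-04] 0.8007685196461242
```

View pics/placed.png

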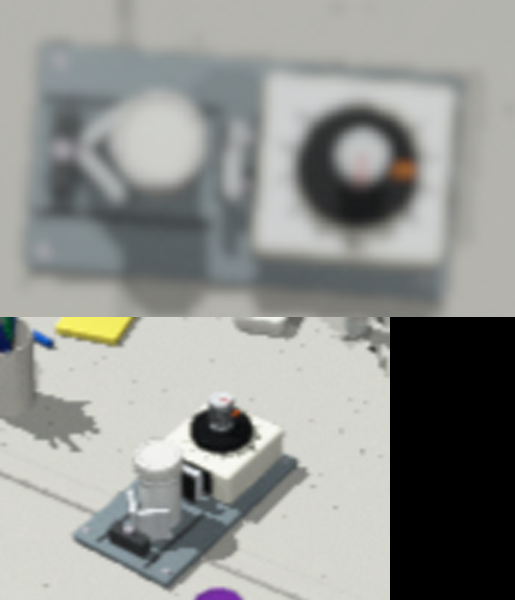

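The pot stands upright between the V and the jaw, at (0.5749, 0.0377), and the ring mark hasn't moved. Before reaching for the knob, I set the fingers to its width in free air and measure how far down the tips reach, since the ring is close below.

>>> {"api": "carry_out", "payload": {
  "series": "0 0 0 0; 0 0 0 0; 0 0 0 0; 0 0 0 0; 0 0 0 0; 0 0 0 0; 0 0 0 0",
  "jaw": -0.44
}}

```text
time: 12.55
tool_pos: [0.5249, -0.2386, 0.2083]
tcp_rot: [-2.307, -2.133, 0.0]
wrist_force: [0.1, 0.3, -0.1]
width: 0.281
grip_force: 0.0
```

```bash
python3 - <<'E'
from h import *
s=bot.read_state(); print(s["tool_pos"],s["width"],s["q"])
x,y,z=s["tool_pos"]
for n in ("scene",):
    D=np.array([eyes.read_camera(n)[1] for _ in range(4)]); D[D==0]=np.nan; d=np.nan_to_num(np.nanmedian(D,0)); C=cloud(n,d)
    m=(abs(C[...,0]-x)<.06)&(abs(C[...,1]-y)<.05)&(C[...,2]>.12)&(C[...,2]<z+.03)
    P=C[m]; print(n,m.sum(),"z-rel-tcp lowest (mm)",np.round((np.sort(P[:,2])[:12]-z)*1000,1))
    for lo in range(-35,20,5):
        Q=P[(P[:,2]-z>lo/1000)&(P[:,2]-z<(lo+5)/1000)]
        if len(Q): print(lo,len(Q),np.round((Q.min(0)-[x,y,z])*1000)[:2],np.round((Q.max(0)-[x,y,z])*1000)[:2])
E
```

```text
[ 0.52492502 -0.23861049  0.20826218] 0.28081426874582344 [-4.69839160e-01  1.05572112e-01  1.85987301e+00  3.69015812e-06
  1.17619999e+00 -3.91418070e-01]
scene 143 z-rel-tcp lowest (mm) [-12.9 -12.5 -11.  -10.5  -9.1  -8.9  -8.7  -8.7  -8.6  -8.3  -7.5  -7.5]
-15 4 [-16. -14.] [15.  5.]
-10 11 [-15. -11.] [20. 13.]
-5 19 [-22. -11.] [26. 13.]
0 17 [-23.  -8.] [26. 13.]
5 23 [-24.  -9.] [28. 14.]
10 19 [-25. -10.] [21. 15.]
15 21 [-23.  -9.] [27. 11.]
```

>>> {"api": "carry_out", "payload": {
  "series": "0.005 0.0217 0 0; 0.0093 0.04 0 0; 0.0093 0.04 0 0; 0.0093 0.04 0 0; 0.0063 0.025 0 0; 0.0021 0.01 0 0; 0 0 -0.04 0; 0 0 -0.03 0; 0 0 0 0; 0 0 0 0; 0 0 0 0",
  "jaw": 0.1,
  "grip_force": 70
}}

```text
time: 14.12
tool_pos: [0.5677, -0.0624, 0.1403]
tcp_rot: [2.305, 2.13, 0.003]
wrist_force: [0.6, -0.0, 0.2]
width: 0.547
grip_force: 0.0
```

>>> {"api": "carry_out", "payload": {
  "series": "-0.0005 0 -0.02 0; 0 0 -0.02 0; 0 0 -0.012 0; 0 0 -0.005 0; 0 0 0 0; 0 0 0 0"
}}

```text
time: 14.88
tool_pos: [0.5665, -0.062, 0.0821]
tcp_rot: [2.306, 2.132, 0.001]
wrist_force: [-0.1, -0.1, -0.2]
width: 0.55
grip_force: 0.0
```

```bash
cat > t.py <<'E'
from h import *
s=bot.read_state(); a,b,_=s["tcp_rot"]; print(round(s["time"],2),"psi",round(np.degrees(2*np.arctan2(b,a))-90,2),"q6",s["q"][5].round(4),"T",s["torque"].round(3),"F",s["wrist_force"].round(1),"p",s["tool_pos"].round(4),s["width"].round(3),round(s["grip_force"],1))
E
python3 t.py
```

```text
Traceback (most recent call last):
  File "t.py", line 2, in <module>
    s=bot.read_state(); a,b,_=s["tcp_rot"]; print(round(s["time"],2),"psi",round(np.degrees(2*np.arctan2(b,a))-90,2),"q6",s["q"][5].round(4),"T",s["torque"].round(3),"F",s["wrist_force"].round(1),"p",s["tool_pos"].round(4),s["width"].round(3),round(s["grip_force"],1))
                                                                                                                                                                                                                               ^^^^^^^^^^^^^^^^
AttributeError: 'float' object has no attribute 'round'
```

>>> {"api": "carry_out", "payload": {
  "series": "0 0 0.001 0; 0 0 0 0; 0 0 0 0; 0 0 0 0; 0 0 0 0; 0 0 0 0; 0 0 0 0",
  "jaw": -1,
  "grip_force": 70
}}

```text
time: 15.75
tool_pos: [0.5668, -0.062, 0.0833]
tcp_rot: [2.305, 2.132, 0.002]
wrist_force: [0.6, 0.1, 4.6]
width: 0.259
grip_force: 68.5
```

```bash
sed -i 's/s\["width"\].round(3)/round(float(s["width"]),3)/' t.py; python3 t.py
```

```text
15.75 psi -4.49 q6 -0.0743 T [ 0.033 -0.01   0.015] F [0.6 0.1 4.6] p [ 0.5668 -0.062   0.0833] 0.259 68.5
```

>>> {"api": "carry_out", "payload": {
  "series": "0 0 0 -2; 0 0 0 -2; 0 0 0 -2; 0 0 0 -2; 0 0 0 -2; 0 0 0 -2; 0 0 0 -2; 0 0 0 -2"
}}

```text
time: 16.75
tool_pos: [0.5663, -0.0619, 0.0834]
tcp_rot: [2.581, 1.79, 0.001]
wrist_force: [-0.9, 0.2, 6.3]
width: 0.259
grip_force: 68.8
```

```bash
python3 t.py
```

```text
16.75 psi -20.52 q6 0.2057 T [0.168 0.246 0.093] F [-0.9  0.2  6.3] p [ 0.5663 -0.0619  0.0834] 0.259 68.8
```

>>> {"api": "carry_out", "payload": {
  "series": "0 0 0 -1.5; 0 0 0 -1.5; 0 0 0 -1.5; 0 0 0 -1.5; 0 0 0 -1.5; 0 0 0 -1.5"
}}

```text
time: 17.5
tool_pos: [0.5661, -0.0618, 0.0833]
tcp_rot: [2.714, 1.582, 0.001]
wrist_force: [-1.5, 0.3, 7.7]
width: 0.259
grip_force: 68.9
```

```bash
python3 t.py
```

```text
17.5 psi -29.51 q6 0.3625 T [0.161 0.242 0.144] F [-1.5  0.3  7.7] p [ 0.5661 -0.0618  0.0833] 0.259 68.9
```

>>> {"api": "carry_out", "payload": {
  "series": "0 0 0 -1; 0 0 0 -1; 0 0 0 -1; 0 0 0 -1"
}}

```text
time: 18.0
tool_pos: [0.566, -0.0617, 0.0833]
tcp_rot: [2.767, 1.487, 0.001]
wrist_force: [-2.2, 1.0, 7.5]
width: 0.26
grip_force: 68.9
```

```bash
python3 t.py
```

```text
18.0 psi -33.49 q6 0.432 T [0.161 0.312 0.198] F [-2.2  1.   7.5] p [ 0.566  -0.0617  0.0833] 0.26 68.9
```

>>> {"api": "carry_out", "payload": {
  "series": "0 0 0 -0.7; 0 0 0 -0.7; 0 0 0 -0.7"
}}

```text
time: 18.38
tool_pos: [0.566, -0.0616, 0.0833]
tcp_rot: [2.794, 1.436, 0.001]
wrist_force: [-2.4, 1.1, 8.2]
width: 0.259
grip_force: 68.9
```

```bash
python3 t.py
```

```text
18.38 psi -35.58 q6 0.4685 T [0.163 0.311 0.178] F [-2.4  1.1  8.2] p [ 0.566  -0.0616  0.0833] 0.259 68.9
```

>>> {"api": "carry_out", "payload": {
  "series": "0 0 0 -0.7; 0 0 0 -0.7; 0 0 0 -0.7"
}}

```text
time: 18.75
tool_pos: [0.5659, -0.0616, 0.0833]
tcp_rot: [-2.82, -1.385, -0.0]
wrist_force: [-1.3, 1.3, 7.5]
width: 0.259
grip_force: 68.9
```

```bash
python3 t.py; python3 - <<'E'
from h import *
D=np.array([eyes.read_camera("scene")[1] for _ in range(3)]); D[D==0]=np.nan; d=np.nan_to_num(np.nanmedian(D,0)); C=cloud("scene",d)
im,_=eyes.read_camera("scene"); cv2.imwrite("pics/turn.png",cv2.resize(im[155:255,240:370],None,fx=5,fy=5,interpolation=cv2.INTER_CUBIC))
m=(abs(C[...,0]-.575)<.035)&(abs(C[...,1]-.045)<.04)&(C[...,2]>.09)&(C[...,2]<.095)
v,u=np.nonzero(m); print("lid",m.sum(),C[m].mean(0),ray_z("scene",u.mean(),v.mean(),.092))
E
```

```text
18.75 psi -397.68 q6 0.5052 T [0.248 0.357 0.198] F [-1.3  1.3  7.5] p [ 0.5659 -0.0616  0.0833] 0.259 68.9
lid 126 [0.57581734 0.0432086  0.09303453] [0.57649943 0.04228205 0.092     ]
```

View pics/turn.png

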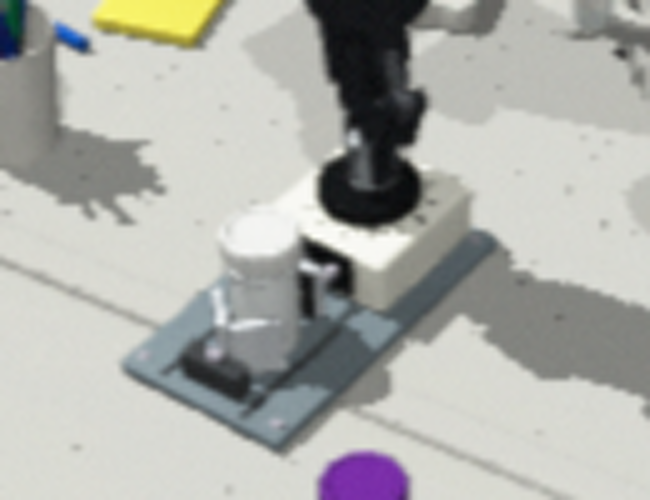

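The jaw has reached the pot and is pushing it towards the V. The pot is still a few mm short of the cheeks, and torque is at the friction level. I carry on in small steps.

>>> {"api": "carry_out", "payload": {
  "series": "0 0 0 -0.5; 0 0 0 -0.5; 0 0 0 -0.5"
}}

```text
time: 19.32
tool_pos: [0.5659, -0.0616, 0.0833]
tcp_rot: [-2.838, -1.348, -0.0]
wrist_force: [-1.4, 1.5, 8.6]
width: 0.26
grip_force: 69.0
```

```bash
sed -i 's/-90,2)/-90,2)%-360/' t.py; python3 t.py
```

```text
19.32 psi -39.18000000000001 q6 0.5313 T [0.266 0.384 0.104] F [-1.4  1.5  8.6] p [ 0.5659 -0.0616  0.0833] 0.26 69.0
```

>>> {"api": "carry_out", "payload": {
  "series": "0 0 0 -0.5; 0 0 0 -0.5"
}}

```text
time: 19.58
tool_pos: [0.5659, -0.0616, 0.0833]
tcp_rot: [-2.849, -1.323, -0.0]
wrist_force: [-2.3, 1.7, 8.2]
width: 0.256
grip_force: 69.0
```

```bash
python3 t.py
```

```text
19.57 psi -40.18000000000001 q6 0.5487 T [0.27  0.414 0.168] F [-2.3  1.7  8.2] p [ 0.5659 -0.0616  0.0833] 0.256 69.0
```

>>> {"api": "carry_out", "payload": {
  "series": "0 0 0 -0.5; 0 0 0 -0.5"
}}

```text
time: 19.82
tool_pos: [0.5659, -0.0616, 0.0833]
tcp_rot: [-2.861, -1.298, -0.0]
wrist_force: [-2.6, 0.8, 9.1]
width: 0.259
grip_force: 69.0
```

```bash
python3 t.py
```

```text
19.82 psi -41.18000000000001 q6 0.5662 T [0.272 0.402 0.189] F [-2.6  0.8  9.1] p [ 0.5659 -0.0616  0.0833] 0.259 69.0
```

>>> {"api": "carry_out", "payload": {
  "series": "0 0 0 -0.5; 0 0 0 -0.5"
}}

```text
time: 20.08
tool_pos: [0.5659, -0.0615, 0.0833]
tcp_rot: [-2.872, -1.273, -0.0]
wrist_force: [-0.8, 1.8, 8.5]
width: 0.259
grip_force: 69.0
```

```bash
python3 t.py
```

```text
20.07 psi -42.18000000000001 q6 0.5836 T [0.251 0.319 0.21 ] F [-0.8  1.8  8.5] p [ 0.5659 -0.0615  0.0833] 0.259 69.0
```

>>> {"api": "carry_out", "payload": {
  "series": "0 0 0 -0.5; 0 0 0 -0.5"
}}

```text
time: 20.32
tool_pos: [0.5658, -0.0615, 0.0833]
tcp_rot: [-2.883, -1.248, -0.0]
wrist_force: [-2.1, 1.9, 8.0]
width: 0.257
grip_force: 69.0
```

```bash
python3 t.py
```

```text
20.32 psi -43.18000000000001 q6 0.6011 T [0.257 0.444 0.201] F [-2.1  1.9  8. ] p [ 0.5658 -0.0615  0.0833] 0.257 69.0
```

>>> {"api": "carry_out", "payload": {
  "series": "0 0 0 -0.5"
}}

```text
time: 20.45
tool_pos: [0.5658, -0.0615, 0.0833]
tcp_rot: [-2.888, -1.235, -0.0]
wrist_force: [-2.6, 3.1, 9.2]
width: 0.262
grip_force: 69.0
```

```bash
python3 t.py
```

```text
20.45 psi -43.68000000000001 q6 0.6098 T [0.256 0.328 0.168] F [-2.6  3.1  9.2] p [ 0.5658 -0.0615  0.0833] 0.262 69.0
```

>>> {"api": "carry_out", "payload": {
  "series": "0 0 0 -0.5; 0 0 0 -0.5"
}}

```text
time: 20.7
tool_pos: [0.5658, -0.0615, 0.0833]
tcp_rot: [-2.899, -1.21, -0.0]
wrist_force: [-1.8, 1.4, 9.2]
width: 0.259
grip_force: 69.0
```

```bash
python3 t.py
```

```text
20.7 psi -44.68000000000001 q6 0.6272 T [0.284 0.408 0.121] F [-1.8  1.4  9.2] p [ 0.5658 -0.0615  0.0833] 0.259 69.0
```

>>> {"api": "carry_out", "payload": {
  "series": "0 0 0 -0.5"
}}

```text
time: 20.82
tool_pos: [0.5658, -0.0615, 0.0834]
tcp_rot: [-2.904, -1.198, -0.0]
wrist_force: [-2.0, 2.2, 8.3]
width: 0.257
grip_force: 69.0
```

```bash
python3 t.py
```

```text
20.82 psi -45.18000000000001 q6 0.636 T [0.297 0.384 0.151] F [-2.   2.2  8.3] p [ 0.5658 -0.0615  0.0834] 0.257 69.0
```

>>> {"api": "carry_out", "payload": {
  "series": "0 0 0 -0.5; 0 0 0 -0.5"
}}

```text
time: 21.08
tool_pos: [0.5657, -0.0615, 0.0833]
tcp_rot: [-2.914, -1.172, -0.0]
wrist_force: [-2.7, 2.2, 8.9]
width: 0.26
grip_force: 69.0
```

```bash
python3 t.py
```

```text
21.07 psi -46.18000000000001 q6 0.6534 T [0.322 0.388 0.155] F [-2.7  2.2  8.9] p [ 0.5657 -0.0615  0.0833] 0.26 69.0
```

>>> {"api": "carry_out", "payload": {
  "series": "0 0 0 -0.5; 0 0 0 -0.5"
}}

```text
time: 21.32
tool_pos: [0.5657, -0.0615, 0.0833]
tcp_rot: [-2.924, -1.147, -0.0]
wrist_force: [-2.5, 1.9, 9.0]
width: 0.254
grip_force: 69.0
```

```bash
python3 t.py;  python3 - <<'E'
from h import *
D=np.array([eyes.read_camera("scene")[1] for _ in range(3)]); D[D==0]=np.nan; d=np.nan_to_num(np.nanmedian(D,0)); C=cloud("scene",d)
m=(abs(C[...,0]-.575)<.035)&(abs(C[...,1]-.045)<.04)&(C[...,2]>.09)&(C[...,2]<.095)
v,u=np.nonzero(m); print("lid",m.sum(),C[m].mean(0),ray_z("scene",u.mean(),v.mean(),.092))
E
```

```text
21.32 psi -47.18000000000001 q6 0.6708 T [0.301 0.38  0.168] F [-2.5  1.9  9. ] p [ 0.5657 -0.0615  0.0833] 0.254 69.0
lid 124 [0.57640529 0.04723184 0.09308449] [0.5771214  0.04625099 0.092     ]
```

>>> {"api": "carry_out", "payload": {
  "series": "0 0 0 -0.5; 0 0 0 -0.5"
}}

```text
time: 21.72
tool_pos: [0.5657, -0.0614, 0.0833]
tcp_rot: [-2.934, -1.121, 0.0]
wrist_force: [-3.4, 1.7, 7.8]
width: 0.258
grip_force: 69.0
```

```bash
python3 t.py
```

```text
21.73 psi -48.18000000000001 q6 0.6883 T [0.344 0.436 0.156] F [-3.4  1.7  7.8] p [ 0.5657 -0.0614  0.0833] 0.258 69.0
```

>>> {"api": "carry_out", "payload": {
  "series": "0 0 0 -0.5; 0 0 0 -0.5"
}}

```text
time: 21.98
tool_pos: [0.5657, -0.0614, 0.0833]
tcp_rot: [-2.944, -1.095, 0.0]
wrist_force: [-2.5, 1.6, 8.2]
width: 0.254
grip_force: 69.0
```

```bash
python3 t.py
```

```text
21.98 psi -49.18000000000001 q6 0.7058 T [0.287 0.45  0.126] F [-2.5  1.6  8.2] p [ 0.5657 -0.0614  0.0833] 0.254 69.0
```

>>> {"api": "carry_out", "payload": {
  "series": "0 0 0 -0.5; 0 0 0 -0.5"
}}

```text
time: 22.22
tool_pos: [0.5657, -0.0614, 0.0833]
tcp_rot: [-2.953, -1.07, 0.0]
wrist_force: [-2.5, 1.7, 9.3]
width: 0.257
grip_force: 69.0
```

```bash
python3 t.py
```

```text
22.23 psi -50.18000000000001 q6 0.7232 T [0.363 0.44  0.175] F [-2.5  1.7  9.3] p [ 0.5657 -0.0614  0.0833] 0.257 69.0
```

>>> {"api": "carry_out", "payload": {
  "series": "0 0 0 -0.5; 0 0 0 -0.5"
}}

```text
time: 22.48
tool_pos: [0.5656, -0.0614, 0.0833]
tcp_rot: [-2.962, -1.044, 0.0]
wrist_force: [-3.5, 2.6, 7.7]
width: 0.257
grip_force: 69.1
```

```bash
python3 t.py
```

```text
22.48 psi -51.18000000000001 q6 0.7406 T [0.397 0.457 0.23 ] F [-3.5  2.6  7.7] p [ 0.5656 -0.0614  0.0833] 0.257 69.1
```

>>> {"api": "carry_out", "payload": {
  "series": "0 0 0 -0.4"
}}

```text
time: 22.6
tool_pos: [0.5656, -0.0614, 0.0833]
tcp_rot: [-2.966, -1.034, 0.0]
wrist_force: [-2.8, 2.4, 9.8]
width: 0.262
grip_force: 69.1
```

```bash
python3 t.py
```

```text
22.6 psi -51.56999999999999 q6 0.7475 T [0.397 0.441 0.193] F [-2.8  2.4  9.8] p [ 0.5656 -0.0614  0.0833] 0.262 69.1
```

>>> {"api": "carry_out", "payload": {
  "series": "0 0 0 -0.4"
}}

```text
time: 22.72
tool_pos: [0.5656, -0.0613, 0.0833]
tcp_rot: [-2.969, -1.024, 0.0]
wrist_force: [-3.5, 3.1, 7.9]
width: 0.259
grip_force: 69.1
```

```bash
python3 t.py
```

```text
22.73 psi -51.95999999999998 q6 0.7543 T [0.397 0.476 0.259] F [-3.5  3.1  7.9] p [ 0.5656 -0.0613  0.0833] 0.259 69.1
```

>>> {"api": "carry_out", "payload": {
  "series": "0 0 0 -0.3"
}}

```text
time: 22.85
tool_pos: [0.5656, -0.0613, 0.0833]
tcp_rot: [-2.972, -1.016, 0.0]
wrist_force: [-2.6, 2.5, 9.2]
width: 0.254
grip_force: 69.1
```

```bash
python3 t.py
```

```text
22.85 psi -52.25 q6 0.7595 T [0.421 0.479 0.306] F [-2.6  2.5  9.2] p [ 0.5656 -0.0613  0.0833] 0.254 69.1
```

>>> {"api": "carry_out", "payload": {
  "series": "0 0 0 -0.3"
}}

```text
time: 22.98
tool_pos: [0.5657, -0.0613, 0.0833]
tcp_rot: [-2.975, -1.008, 0.0]
wrist_force: [-3.4, 1.8, 8.5]
width: 0.261
grip_force: 69.1
```

```bash
python3 t.py
```

```text
22.98 psi -52.55000000000001 q6 0.7647 T [0.422 0.461 0.323] F [-3.4  1.8  8.5] p [ 0.5657 -0.0613  0.0833] 0.261 69.1
```

Torque has climbed steadily from 0.16 to about 0.32 N m over 1.5°, which puts the jaw force near 7 N. I stop here and let go.

>>> {"api": "carry_out", "payload": {
  "series": "0 0 0 0; 0 0 0 0; 0 0 0 0; 0 0 0 0; 0 0 0 0; 0 0 0 0",
  "jaw": 0.1
}}

```text
time: 23.72
tool_pos: [0.5658, -0.0619, 0.0823]
tcp_rot: [2.976, 1.008, -0.0]
wrist_force: [-0.3, -0.1, 0.1]
width: 0.548
grip_force: 0.0
```

>>> {"api": "carry_out", "payload": {
  "series": "0 0 0.005 0; 0 0 0.015 0; 0 0 0.03 0; 0 0 0.04 0; 0 0 0.03 0; -0.01 -0.05 0 0; -0.01 -0.055 0 0; -0.01 -0.055 0 0; -0.01 -0.055 0 0; 0 -0.02 0 0; 0 0 0 0"
}}

```text
time: 25.1
tool_pos: [0.5259, -0.2978, 0.2031]
tcp_rot: [2.976, 1.004, 0.002]
wrist_force: [1.0, 1.3, 0.6]
width: 0.552
grip_force: 0.0
```

```bash
python3 look.py end
```

```text
lid 210 [0.57550316 0.04489287 0.09212004] [0.57551068 0.04489512 0.092     ]
knob 58 [ 0.56607149 -0.0618163   0.09666511] [ 0.56602187 -0.06179511  0.097     ]
mark 9 [ 0.56448922 -0.08311133  0.063     ] ang -94.56825887273575
mark0 9 [ 0.56448922 -0.08311133  0.063     ] ang -94.56825887273575
25.35 [ 0.52610712 -0.29518569  0.20230159] [-2.97413188e+00 -1.01023252e+00 -6.72741125e-05] 0.5506621729034007
```

View pics/end.png

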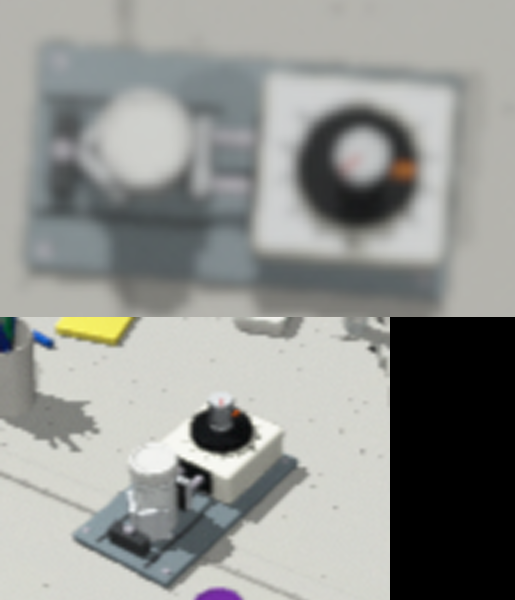

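The pot is upright and seated in the V, with the jaw against it. The knob's red line is turned about 48° clockwise and the orange ring mark is exactly where it started. The gripper is clear of everything, so I hand in.

```bash
python3 -c "
from workcell import bot
print(bot.finish_job())"
```

```text
the job is handed in; nothing more can be done
None
```

The white pot stands upright and fully home in the V, held at about 7 N of jaw force (estimated from the knob torque); the outer ring has not moved, the tubes were not touched, everything is released, and the job is handed in at about 25 s.

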